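# Pass the sample rack through the sprung gate

### The arm

A 6-joint arm with a two-finger parallel gripper is mounted at the origin on the work surface. World frame = base frame: x ahead of the robot, y to its left, z up, the work surface at z = 0. Lengths are in m, angles in rad, forces in N, time in s.
With the tool pointing down it reaches from about 0.35 to 0.975 m from the base axis. Payload 17.4 kg.
Tool frame: the origin (TCP) lies midway between the tips of the shut fingers; the grasp point (between the pads) lies 19 mm behind it (grip_depth is the distance from the TCP to the grasp point, in m); z points along the fingers, x is the direction in which the jaws open and shut, and the axes are right-handed (so a half turn about z gives the same grasp; the last joint's range is limited). The gripper opens to 85 mm and grips with 20 to 120 N. Pads are 22 mm wide; open, the fingers measure 114 mm over their backs; the gripper's body (76 mm by 85 mm) begins 54 mm behind the grasp point. The pads swing forward as they close: fully open they stand 13 mm farther back than shut.
Start: joints at [-1.315, 0.116, 1.442, -0, 1.584, -0.038], TCP at [0.195, -0.646, 0.231] pointing down, gripper open.
Joint ranges: [-2.83, 2.83], [-0.83, 2.19], [0.07, 2.5], [-1.14, 4.28], [0.01, 3], [-2.97, 2.97]. Speed limits (rad/s): [1.89, 1.89, 2.22, 3.14, 3.14, 3.14].

### API

Orientations are given as a rotation vector (axis times angle).
In Python, from plant import state, read_camera, calibration, finish_job, silhouettes, mark_of, grip_depth gives the robot as it stands.
- The arm moves only by the tool send_rows, never from a script. Its argument "targets" is a list of rows, each an object with "dp": the shift along the tool's x, y, z in units of 25 mm (1.0 is 25 mm), a list of three; "delta_rot": the turn, a rotation vector about the tool's x, y, z in degrees, a list of three; "hand": the opening, from 0 (shut) to 1 (fully open). In form: [{"dp": [tx, ty, tz], "delta_rot": [rx, ry, rz], "hand": hand}, ...]. A call has 1 to 12 rows; each row is the pose to reach, as a shift and turn from the pose commanded when the call began, along the tool's axes at that moment; what a row does not reach only later rows make up. A row lasts 1/10 s, in which the tool goes at most 50 mm and 8.59 degrees, less where a joint would pass 70% of its speed; a pose out of reach is approached as far as the arm can. A call with a gripper value outside its range is refused whole. The fingers move at their own pace and stop on an object; "squeeze" is the grip in N (left out, the last holds). Time passes only in rows, so rows that repeat a pose let the fingers close. It gives the time, the measured TCP pose, the force and the opening at its end, in the units of the state.
- state(): the state, without advancing time (a new reading comes with each control period).
- read_camera(name): name is "side" or "top" or "wrist"; returns the picture (384x512x3 uint8, red, green, blue); there is no depth.
- calibration(name): a dict with "mtx" (3x3 intrinsics, pixels), "position" and "rotation" of the camera in the world; the wrist camera has in their place "hand_eye" (4x4, takes a point from camera to tool coordinates, whose origin is the TCP and whose axes are the tool frame's). Camera axes: x right, y down, z forward; pixel columns grow to the right and rows downward; lengths in m; the calibration is good to about 2 mm. The wrist camera is an equidistant fisheye: a pixel r from the principal point sees the ray r / f radians off the axis. A picture is of the moment at which its call begins: read the wrist's pose just before it. calibration takes no time and is no camera call.
- finish_job(): hands the job in, once; it reports no verdict.
Trained networks look in the newest picture that a camera, given by its name, has taken for a name from the list of things; names that differ only in an ending like _2 or _b are one class to them, and where a whole thing is asked for, a point or a joint stands for the part that bears it (a point fixed in the world has none). Each returns a list of dicts, best first, with "conf" (0 to 1); they miss things now and then, are a little off and sometimes report something else, mostly with a low value. They report only what shows in the picture. A call takes as long as a camera call. They do not tell look-alikes from the thing itself.
- silhouettes(name, camera): "pixels" (384x512 bool, what is visible of it) and "rect" ([centre column, centre row, width, height] in pixels, round what is visible of it).
- mark_of(name, camera): "at" ([column, row] in pixels: a listed point, or the origin of a listed thing).
The state is a dict: "time_s": time; "qpos": joint angles; "joint_velocities": joint speeds; "effort": joint torques, N m; "tcp_pos": TCP position; "ee_rot": TCP orientation; "wrist_force": force on the tool from outside, world axes, zero at the start; "moment": the same for the moment, N m; "width": opening from 0.0 (shut) to 1.0 (fully open).
Only numpy, scipy, OpenCV 4.12 (cv2) and the standard library are available. Lean on these libraries where they do the work, as an engineer would, in place of code of your own. Each camera call takes 0.05 s, during which the arm holds its last target.

### The job

At the testing desk, press the orange pedal beside the sample chute down with a fingertip and keep it down so that the red gate stays sunk, while you push the blue vial rack along the chute until the whole rack is past the gate. Then let go of the pedal so that the gate springs up shut behind the rack. Only push the rack, never lift or tip it, and leave the other things on the desk where they stand.

Things in the scene. Friction and masses are not known exactly. Their poses are not given: they have to be found in the camera images.
- chute: Fixed straight channel on the desk. Origin on the desk top, mid-width, under the gate line; x along the channel in the push direction (rack starts at x < 0, must end at x > 0), y towards the pedal, z up. Deck top 30 mm above the desk, white from x = -225 to -6 mm, blue from 6 to 151 mm. Aluminium side walls: inside faces at y = -30 and 30 mm, 5 mm thick, tops 46 mm above the desk.
- chute_end (a point): Middle of the inside face of the end stop that closes the blue end, at deck height: chute x = 151 mm, y = 0, 30 mm above the desk. The stop is 55 mm high. The other, white end of the channel is open.
- gate (a joint): Hinge (rad) of gate and pedal, one rigid piece: 0 = gate up and shut (the spring's rest), 0.38 = pedal fully down on its stop. Hinge line along the chute's x at chute y = 95 mm, 34 mm above the desk. Pushing the rack against the gate does not open it; it springs shut when the pedal is let go.
- gate_line (a point): Point on the deck surface level, mid-channel, in the 12 mm slot where the red blade comes up (fixed to the chute: x = 0, y = 0, 30 mm above the desk). The blade is 8 mm thick (chute x -4 to 4 mm), spans y -17 to 17 mm, stands 20 to 30 mm above the deck when shut, and is sunk below the deck surface from about 0.29 rad on.
- pedal (a point): Middle of the orange pedal's top face: plate 260 mm long (chute x -195 to 65 mm), 44 mm wide (about chute y 43 to 87 mm), pressed anywhere along it with the same effect. Top face above the desk: shut, 50 mm at the outer edge sloping up to 65 mm next to the channel; fully down, level at 48 mm. Takes about 3 to 6 N at mid-width; a fingertip can slide along it.
- rack: Loose blue rack, 90 mm long (own x = push direction), 54 wide, 40 high, with six white vials, green caps up to 58 mm above its underside; 0.15 to 0.31 kg. Origin at the centre of its underside. Rear face to push: flat upright plate 54 x 40 mm at x = -45 mm. It stands on the white deck, front 20 to 70 mm before the gate line.
- vial: Bystander: small white dropper vial, 24 mm across, 55 mm tall, standing upright on the desk; origin at the centre of its underside.
- sanitiser: Bystander: whitish translucent bottle with blue cap, 52 mm across, 110 mm tall, upright on the desk; origin at the centre of its underside.
- carton: Bystander: small cardboard carton with a blue band, 75 x 45 mm, 45 mm tall, on the desk; origin at the centre of its underside.
Mind the look-alikes: they are no part of the job. Of the things like the rack, leave any that is black; of the rest the larger one is meant.

How it is judged:
On the way, in this order (a step that is already met when the one before it is completed fails the run):
1. the pedal is pressed and the gate sunk while the rack is still wholly before the gate (value of joint gate above 0.28 rad and x of rack in the frame of chute below -0.048 m and contact force between the fingers and chute above 0.3 N), for 0.1 s.
2. the rack is half-way over the gate line with the gate held sunk by a finger (value of joint gate above 0.28 rad and x of rack in the frame of chute between -0.03 and 0.035 m and contact force between the fingers and chute above 0.3 N), for 0.1 s.
3. the whole rack is past the gate while the gate is still held sunk (value of joint gate above 0.28 rad and x of rack in the frame of chute above 0.049 m), for 0.05 s.
At the end, for the whole second after the job is handed in: The whole rack is past the gate (its centre at least 49 mm beyond the gate line), flat on the deck between the walls and at rest, and the gate is shut behind it (joint below 0.04 rad) (x of rack in the frame of chute between 0.049 and 0.115 m and y of rack in the frame of chute between -0.01 and 0.01 m and z of rack in the frame of chute between 0.026 and 0.034 m and angle between rack's own z axis and vertical below 0.08 rad and value of joint gate below 0.04 rad and linear speed of rack below 0.02 m/s); the robot touches nothing.
It fails at once if the rack is lifted more than 12 mm off the deck (z of rack in the frame of chute above 0.042 m).
It fails at once if the rack is tipped (angle between rack's own z axis and vertical above 0.3 rad).
It fails at once if a bystander is moved more than 20 mm (distance of any of vial, sanitiser, carton from where it was at the start of the episode above 0.02 m).
It fails at once if a bystander is tipped (angle between any of vial, sanitiser, carton's own z axis and vertical above 0.5 rad).
It also fails if it takes over 40 s, if anything falls off the work surface, if the arm or the gripper's body presses on something with over 40 N, if the wrist force passes 120 N, or if a joint passes its speed limit or range.

## Working session

There is one attempt and no reset: what is moved stays moved. The work goes in short steps, Python scripts to look and compute and a tool call to move; the robot and the scene stay as the last step left them, time stands still between calls to the robot, and variables do not carry over. Pictures are saved under pics/ and viewed, and the job is handed in when it is done.

Besides the shell and the picture viewer there is one more tool, called after "Call:" by a JSON object that holds its "op" and its "data". send_rows: Moves the arm, as the interface text tells. Its arguments: {"type":"object","properties":{"targets":{"type":"array"},"squeeze":{"type":"number"}},"required":["targets"]}

```bash
ls; mkdir -p pics; python3 - <<'E'
from plant import *
import cv2
print(state())
for c in ["top","side","wrist"]:
    im=read_camera(c); cv2.imwrite(f"pics/{c}0.png",im[:,:,::-1])
    print(c,calibration(c))
    for n in ["rack","chute","pedal","vial","sanitiser","carton"]:
        print(n,[(round(d["conf"],2),[int(v) for v in d["rect"]]) for d in silhouettes(n,c)])
    for n in ["rack","chute","pedal","gate_line","chute_end","vial","sanitiser","carton"]:
        print(n,[(round(d["conf"],2),[round(float(v),1) for v in d["at"]]) for d in mark_of(n,c)])
print(grip_depth)
E
```

```text
pics
{'time_s': 0.0, 'qpos': array([-1.31480347e+00,  1.16467916e-01,  1.44226520e+00, -1.88117784e-05,
        1.58400852e+00, -3.78110721e-02]), 'joint_velocities': array([ 0.00051394,  0.00163722, -0.00063237, -0.00117157, -0.00115135,
       -0.00156203]), 'effort': array([ 1.15068917e-03, -7.31987214e+01, -6.32487130e+01,  5.74771275e-05,
        6.25290981e-03,  4.55709983e-05]), 'tcp_pos': array([ 0.19540647, -0.6458933 ,  0.2305744 ]), 'ee_rot': array([-2.52211045e+00,  1.87193356e+00,  1.42573286e-03]), 'wrist_force': array([ 0.06986201,  0.29897902, -0.23225796]), 'moment': array([-0.01264198, -0.00022226,  0.02191976]), 'width': 0.9993372983805529}
top {'mtx': array([[421.33056363,   0.        , 258.93294968],
       [  0.        , 421.33056363, 191.09593962],
       [  0.        ,   0.        ,   1.        ]]), 'position': array([ 0.41729253, -0.04598527,  0.82627848]), 'rotation': array([-2.08272785,  2.14311066, -0.17557194])}
rack [(0.84, [317, 125, 23, 35]), (0.67, [383, 142, 51, 38]), (0.57, [292, 197, 53, 41])]
chute [(0.93, [255, 224, 208, 111])]
pedal [(0.83, [280
[... 1339 characters left out ...]
0.0]), (0.24, [258.1, 218.9])]
wrist {'mtx': array([[297.31863964,   0.        , 254.07314506],
       [  0.        , 297.31863964, 191.8490046 ],
       [  0.        ,   0.        ,   1.        ]]), 'hand_eye': array([[ 9.99999967e-01, -1.99082715e-04,  1.64012100e-04,
         9.93143172e-05],
       [ 1.40986033e-04,  9.54322763e-01,  2.98777582e-01,
        -7.62246970e-02],
       [-2.16001932e-04, -2.98777549e-01,  9.54322760e-01,
        -1.43887391e-01],
       [ 0.00000000e+00,  0.00000000e+00,  0.00000000e+00,
         1.00000000e+00]])}
rack []
chute []
pedal []
vial []
sanitiser []
carton []
rack []
chute []
pedal []
gate_line []
chute_end []
vial []
sanitiser []
carton []
0.0187
```

```bash
python3 - <<'E'
import cv2
for c in ["top","side"]:
    im=cv2.imread(f"pics/{c}0.png"); 
    im=im[80:340,110:430]
    cv2.imwrite(f"pics/{c}0b.png",cv2.resize(im,None,fx=2.3,fy=2.3,interpolation=cv2.INTER_CUBIC))
E
```

```text
(no output)
```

View pics/top0b.png

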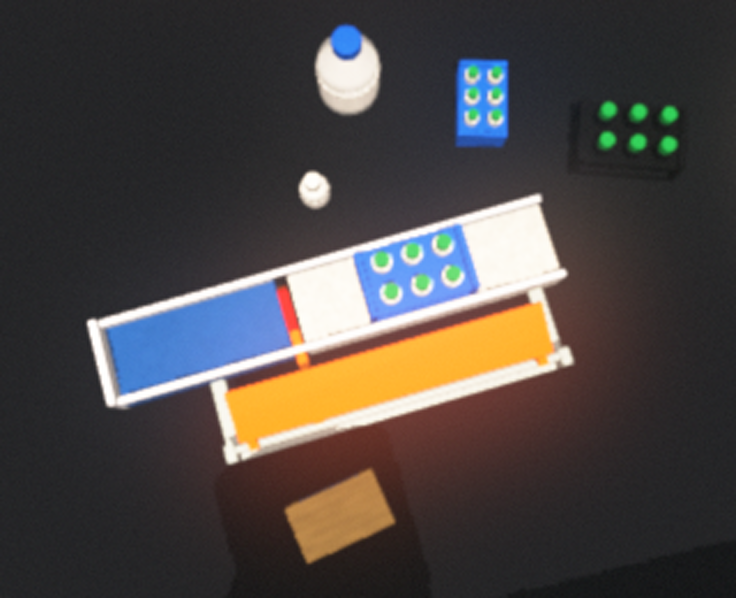

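View pics/side0b.png

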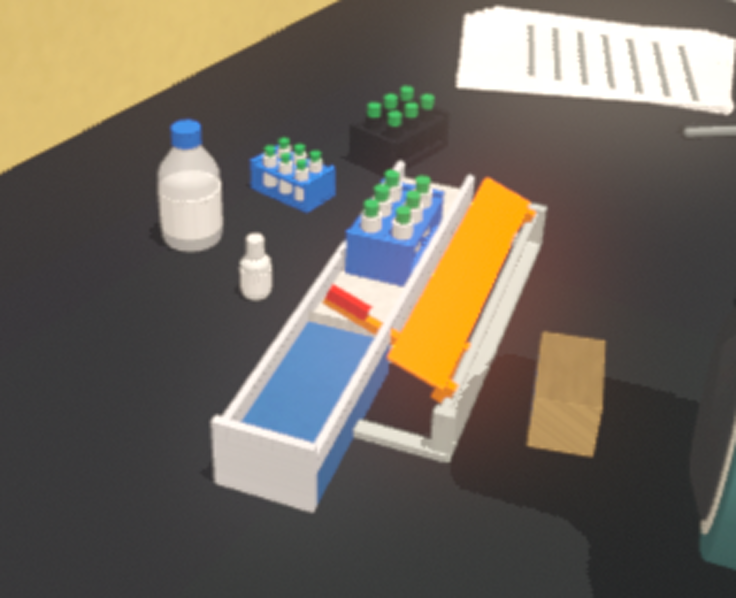

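View pics/top0.png

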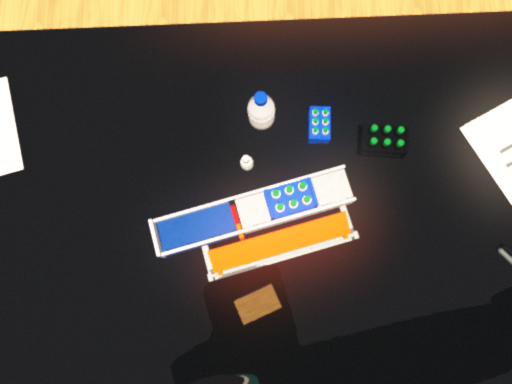

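The three rack-like things in the top image are the small blue one at (317,125), the black one at (383,142), and the larger blue one standing in the chute at (292,197). The last fits: it isn't black, it's the larger blue one, and it stands on the white deck before the red gate. Next I'll fit the chute pose.

```bash
cat > h.py <<'E'
from plant import *
import numpy as np, cv2
from scipy.spatial.transform import Rotation as R
from scipy.optimize import least_squares
CAL={c:calibration(c) for c in("top","side")}
def proj(P,c):
    k=CAL[c]; Rm=R.from_rotvec(k["rotation"]).as_matrix()
    q=(np.atleast_2d(P)-k["position"])@Rm; return (q@k["mtx"].T)[:,:2]/q[:,2:]
def ray(px,c,z):
    k=CAL[c]; d=R.from_rotvec(k["rotation"]).as_matrix()@np.linalg.inv(k["mtx"])@np.r_[px,1.]
    return k["position"]+d*(z-k["position"][2])/d[2]
def c2w(P,p):
    P=np.atleast_2d(np.array(P,float)); c,s=np.cos(p[2]),np.sin(p[2])
    return np.c_[p[0]+c*P[:,0]-s*P[:,1],p[1]+s*P[:,0]+c*P[:,1],P[:,2]]
E
cat > fit.py <<'E'
from h import *
t=lambda u,v:(110+u/2.3-.28,80+v/2.3-.28)
m=[]
# top: (model xyz mm, crop px)
T=[((-225,-30,30),(541,206)),((-225,30,30),(557,266)),((-6,-30,30),(288,278)),((-6,30,30),(303,344)),((6,-30,30),(277,283)),((151,-30,30),(106,330))]
for a,b in T: m.append((a,"top",t(*b)))
P0=ray(t(288,278),"top",.03);P1=ray(t(541,206),"top",.03);P2=ray(t(303,344),"top",.03)
d=P0-P1; yaw=np.arctan2(d[1],d[0]); print(P0,P1,P2,yaw)
f=lambda p:np.concatenate([proj(c2w(np.array(a)/1e3,p),c)[0]-b for a,c,b in m])
r=least_squares(f,[P0[0],P0[1],yaw]); print(r.x,np.round(r.fun.reshape(-1,2),1))
p=r.x; np.save("chute.npy",p)
box=[(-225,-35,46),(156,-35,46),(156,35,46),(-225,35,46)]
segs=[[(-225,-30,46),(151,-30,46)],[(-225,30,46),(151,30,46)],[(-225,-35,46),(156,-35,46)],[(-225,35,46),(156,35,46)],[(151,-30,55),(151,30,55)],[(-6,-30,30),(-6,30,30)],[(6,-30,30),(6,30,30)],[(-225,-30,30),(-225,30,30)],[(-195,87,50),(65,87,50)],[(-195,43,65),(65,43,65)],[(65,43,65),(65,87,50)],[(-195,43,65),(-195,87,50)]]
for c in("top","side"):
    im=cv2.imread(f"pics/{c}0.png"); im=cv2.resize(im[80:340,110:430],None,fx=2.3,fy=2.3,interpolation=cv2.INTER_CUBIC)
    for s in segs:
        q=(proj(c2w(np.array(s)/1e3,p),c)-[110,80]+.28)*2.3
        cv2.line(im,*[tuple(int(round(v)) for v in x) for x in q],(255,0,255),1)
    cv2.imwrite(f"pics/{c}_fit.png",im)
E
python3 fit.py
```

```text
[0.55157201 0.01600738 0.03      ] [ 0.60644286 -0.19788061  0.03      ] [0.49612965 0.00450519 0.03      ] 1.8219208728223322
[0.52214465 0.0145784  1.83122378] [[-1.5 -1.3]
 [ 1.6  1.9]
 [-0.3 -0.6]
 [ 1.8  0.7]
 [-1.5 -1. ]
 [-0.2  0.1]]
```

```bash
python3 - <<'E'
import cv2,numpy as np
a=cv2.imread("pics/top_fit.png");b=cv2.imread("pics/side_fit.png")
cv2.imwrite("pics/fitc.png",a)
E
```

```text
(no output)
```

View pics/top_fit.png

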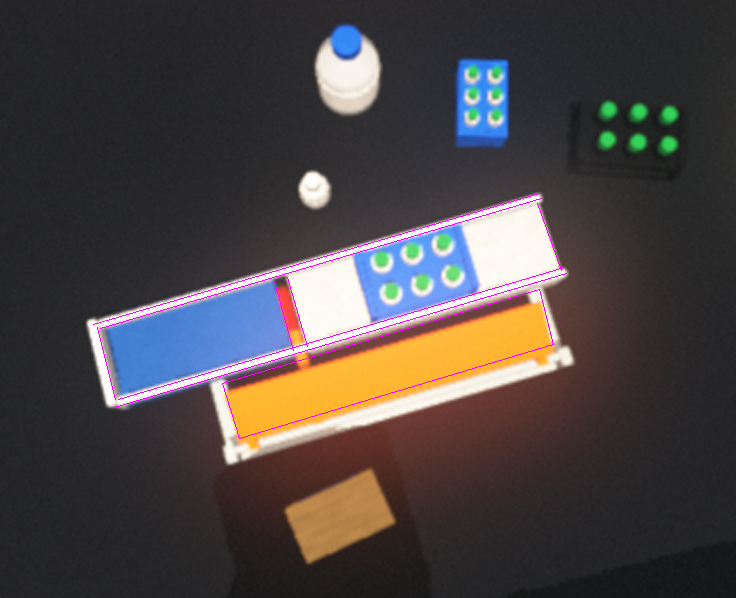

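View pics/side_fit.png

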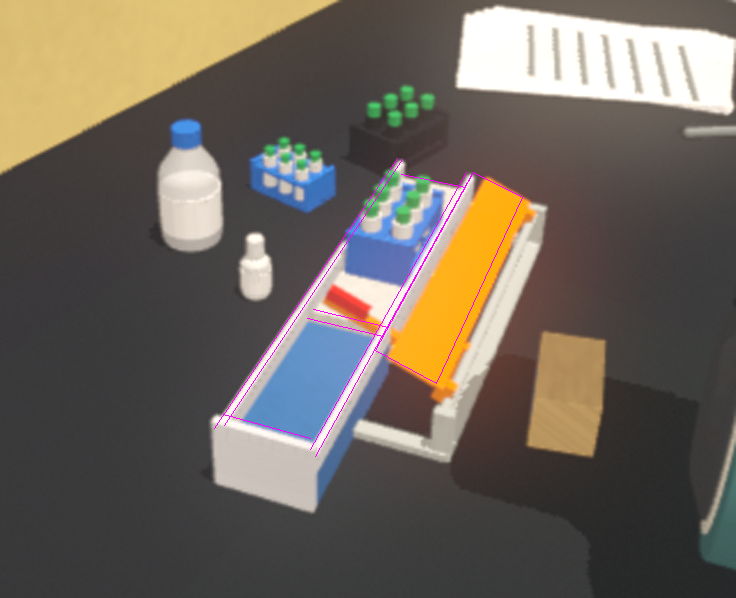

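The overlay matches the chute in both views to about 3 mm. The pedal may sit a few mm further out. Next I'll get the rack position and work out the tool target.

```bash
cat > chk.py <<'E'
from h import *
p=np.load("chute.npy")
def w2c(P):
    c,s=np.cos(p[2]),np.sin(p[2]); d=np.array(P)-[p[0],p[1],0]
    return np.array([c*d[0]+s*d[1],-s*d[0]+c*d[1],d[2]])*1e3
E
python3 - <<'E'
from chk import *
t=lambda u,v:(110+u/2.3-.28,80+v/2.3-.28)
for q in [(356,256),(461,225),(478,290),(372,322)]: print(np.round(w2c(ray(t(*q),"top",.07)),1))
s=state(); M=R.from_rotvec(s["ee_rot"]).as_matrix(); print(np.round(M,3))
# desired: tool z down, tool x along +/- chute y
for sg in(1,-1):
    yh=np.array([-np.sin(p[2]),np.cos(p[2]),0])*sg; z=np.array([0,0,-1.]); D=np.c_[yh,np.cross(z,yh),z]
    print(sg,np.rad2deg(R.from_matrix(M.T@D).as_rotvec()))
W=c2w([[-.17,.032,.1],[-.16,.032,.05],[.03,.032,.05]],p); print(W,np.hypot(W[:,0],W[:,1]))
print((W[0]-s["tcp_pos"])@M/.025)
for n,px in(("vial",(247,163)),("sanit",(260,111)),("carton",(257,307))): print(n,w2c(ray(px,"top",.03)))
E
python3 - <<'E'
import cv2
im=cv2.imread("pics/top0.png")[165:235,250:350]
cv2.imwrite("pics/rackcrop.png",cv2.resize(im,None,fx=6,fy=6,interpolation=cv2.INTER_CUBIC))
E
```

```text
[-64.1 -23.   70. ]
[-151.5  -23.1   70. ]
[-148.3   30.6   70. ]
[-61.1  31.1  70. ]
[[ 0.29  -0.957 -0.   ]
 [-0.957 -0.29   0.   ]
 [-0.     0.    -1.   ]]
1 [2.56051944e-03 1.12218854e-03 9.19126359e+01]
-1 [-1.11199912e-03  2.53727005e-03 -8.80873641e+01]
[[ 0.53499761 -0.157929    0.1       ]
 [ 0.53242267 -0.1482662   0.05      ]
 [ 0.48349889  0.035327    0.05      ]] [0.55782077 0.55268143 0.48478776]
[-14.75636413 -18.65433688   5.25211681]
vial [-49.02518183 -93.53284751  30.        ]
sanit [-103.60572495 -188.81072747   30.        ]
carton [  8.8519555 172.5788271  30.       ]
```

View pics/rackcrop.png

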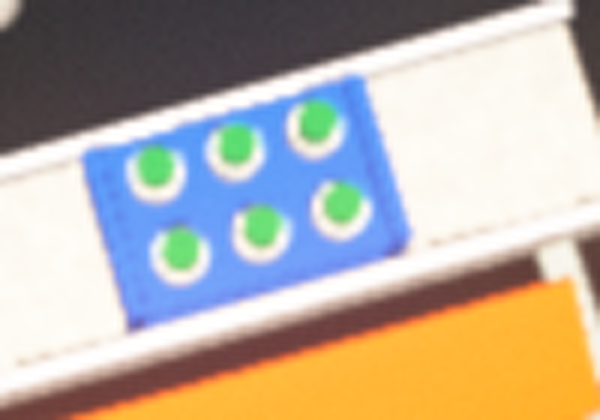

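The rack's centre is near chute x ≈ -106 mm, so its rear face is at about -150. It's confirmed as the larger blue one, inside the chute. My plan is to line the jaws up across the chute at about 55 mm opening, with one finger on the pedal and the other behind the rack.

```bash
cat > go.py <<'E'
import sys
from chk import *
def rel(x,y,z):
    s=state(); M=R.from_rotvec(s["ee_rot"]).as_matrix()
    yh=-np.array([-np.sin(p[2]),np.cos(p[2]),0]); zz=np.array([0,0,-1.]); D=np.c_[yh,np.cross(zz,yh),zz]
    print("t",s["time_s"],"tcp chute mm",np.round(w2c(s["tcp_pos"]),1),"F",np.round(s["wrist_force"],1),"w",round(s["width"],2),"q",np.round(s["qpos"],2))
    print("dp",np.round((c2w([[x/1e3,y/1e3,z/1e3]],p)[0]-s["tcp_pos"])@M/.025,2),"rot",np.round(np.rad2deg(R.from_matrix(M.T@D).as_rotvec()),2))
rel(*map(float,sys.argv[1:4]))
E
python3 go.py -178 35 130
```

```text
t 2.25 tcp chute mm [-554.3  485.8  231.3] F [0.5 0.5 0.2] w 1.0 q [-1.31  0.12  1.44 -0.    1.58 -0.04]
dp [-14.44 -18.52   4.05] rot [ -0.     0.   -88.09]
```

Call:
{"op": "send_rows", "data": {"targets": [{"dp":[-1.2,-1.5,0.2],"delta_rot":[0,0,-7.5],"hand":0.65},{"dp":[-2.4,-3.1,0.5],"delta_rot":[0,0,-15],"hand":0.65},{"dp":[-3.6,-4.6,0.9],"delta_rot":[0,0,-22],"hand":0.65},{"dp":[-4.8,-6.2,1.2],"delta_rot":[0,0,-29],"hand":0.65},{"dp":[-6,-7.7,1.6],"delta_rot":[0,0,-36.5],"hand":0.65},{"dp":[-7.2,-9.3,2],"delta_rot":[0,0,-44],"hand":0.65},{"dp":[-8.4,-10.8,2.3],"delta_rot":[0,0,-51],"hand":0.65},{"dp":[-9.6,-12.3,2.7],"delta_rot":[0,0,-58.5],"hand":0.65},{"dp":[-10.8,-13.9,3],"delta_rot":[0,0,-66],"hand":0.65},{"dp":[-12,-15.4,3.4],"delta_rot":[0,0,-73],"hand":0.65},{"dp":[-13.2,-17,3.7],"delta_rot":[0,0,-80.5],"hand":0.65},{"dp":[-14.44,-18.52,4.05],"delta_rot":[0,0,-88.09],"hand":0.65}]}}

```text
time_s: 3.45
tcp_pos: [0.5349, -0.1649, 0.1302]
ee_rot: [3.113, 0.416, 0.001]
wrist_force: [0.0, -0.2, 0.5]
width: 0.649
```

```bash
python3 go.py -178 35 130
```

```text
t 3.45 tcp chute mm [-176.7   33.9  130.2] F [ 0.  -0.2  0.5] w 0.65 q [-0.34 -0.09  1.82 -0.    1.42 -0.61]
dp [-0.04  0.05  0.01] rot [ 0.03 -0.04  0.31]
```

Call:
{"op": "send_rows", "data": {"targets": [{"dp":[-0.04,0.05,0.8],"delta_rot":[0,0,0.3],"hand":0.65},{"dp":[-0.04,0.05,1.6],"delta_rot":[0,0,0.3],"hand":0.65},{"dp":[-0.04,0.05,2.2],"delta_rot":[0,0,0.3],"hand":0.65},{"dp":[-0.04,0.05,2.2],"delta_rot":[0,0,0.3],"hand":0.65}]}}

```text
time_s: 3.85
tcp_pos: [0.5323, -0.168, 0.0731]
ee_rot: [-3.115, -0.399, 0.004]
wrist_force: [-0.3, -0.4, 0.8]
width: 0.652
```

```bash
python3 go.py -178 35 60; python3 - <<'E'
from plant import *
import cv2,numpy as np
o=[]
for c in ["top","side","wrist"]:
    im=read_camera(c)[:,:,::-1]; cv2.imwrite(f"pics/{c}1.png",im)
    if c!="wrist": cv2.imwrite(f"pics/{c}1b.png",cv2.resize(im[90:290,180:420],None,fx=3,fy=3,interpolation=cv2.INTER_CUBIC))
E
```

```text
t 3.85 tcp chute mm [-179.    37.2   73.1] F [-0.3 -0.4  0.8] w 0.65 q [-0.35 -0.05  1.87  0.    1.32 -0.61]
dp [ 0.09 -0.04  0.52] rot [-0.1   0.14 -0.31]
```

View pics/side1b.png

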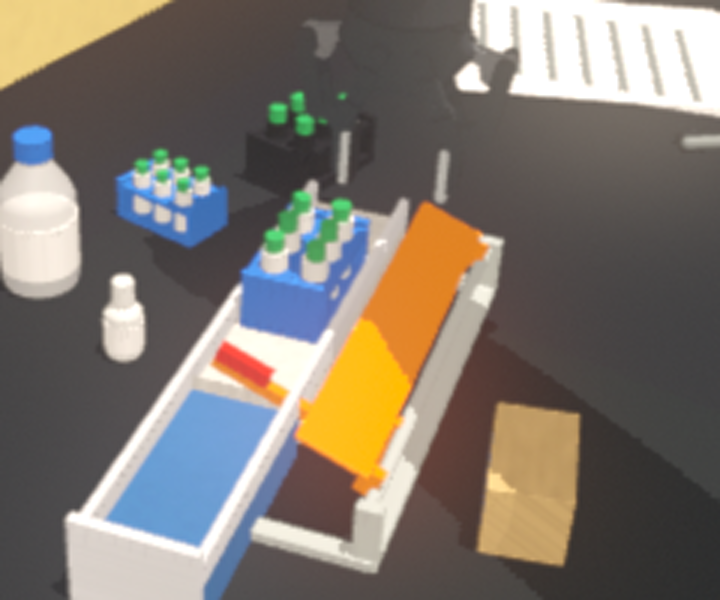

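View pics/wrist1.png

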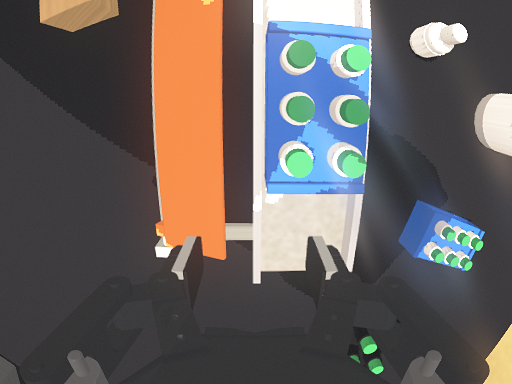

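```bash
cat >> chk.py <<'E'
def wray(px,z,s=None):
    s=s or state(); k=calibration("wrist"); K=k["mtx"]; a=(np.array(px)-K[:2,2])/K[0,0]; r=np.hypot(*a)
    d=np.r_[a/r*np.sin(r),np.cos(r)]; T=k["hand_eye"]; M=R.from_rotvec(s["ee_rot"]).as_matrix()
    o=M@T[:3,3]+s["tcp_pos"]; d=M@T[:3,:3]@d; return w2c(o+d*(z-o[2])/d[2])
def wproj(P,s=None):
    s=s or state(); k=calibration("wrist"); K=k["mtx"];T=k["hand_eye"]; M=R.from_rotvec(s["ee_rot"]).as_matrix()
    q=np.linalg.inv(T)@np.r_[M.T@(np.array(P)-s["tcp_pos"]),1]; q=q[:3]; th=np.arctan2(np.hypot(q[0],q[1]),q[2])
    return K[:2,2]+K[0,0]*th*q[:2]/np.hypot(q[0],q[1])
E
python3 - <<'E'
from chk import *
print("rack rear",wray((268,184),.07),wray((366,187),.07), "front",wray((270,22),.07),wray((368,28),.07))
print("pedal end",wray((163,243),.05),wray((225,258),.065),"wall inner tops",wray((263,270),.046),wray((356,200),.046))
s=state();M=R.from_rotvec(s["ee_rot"]).as_matrix()
for x in(-.035,.035):
  for y in(-.011,.011): print(x,y,wproj(s["tcp_pos"]+M@[x,y,-.007]))
E
```

```text
rack rear [-146.38611534   28.94889152   70.        ] [-148.25985186  -25.62117983   70.        ] front [-62.49332615  27.87078365  70.        ] [-61.79068402 -23.43948374  70.        ]
pedal end [-192.08929296   96.82180842   50.        ] [-193.76367825   53.99125349   65.        ] wall inner tops [-214.52856063   30.48870914   46.        ] [-164.17882795  -29.45692478   46.        ]
-0.035 -0.011 [187.01204241 233.37165562]
-0.035 0.011 [190.79141958 269.31009246]
0.035 -0.011 [322.22114958 233.25851315]
0.035 0.011 [318.39928046 269.17119173]
```

Call:
{"op": "send_rows", "data": {"targets": [{"dp":[0.08,-0.08,0.3],"delta_rot":[0,0,-0.3],"hand":0.65},{"dp":[0.16,-0.16,0.5],"delta_rot":[0,0,-0.3],"hand":0.65},{"dp":[0.16,-0.16,0.7],"delta_rot":[0,0,-0.3],"hand":0.65},{"dp":[0.16,-0.16,0.9],"delta_rot":[0,0,-0.3],"hand":0.65},{"dp":[0.16,-0.16,0.9],"delta_rot":[0,0,-0.3],"hand":0.65}]}}

```text
time_s: 4.5
tcp_pos: [0.5362, -0.1633, 0.0523]
ee_rot: [3.115, 0.408, 0.0]
wrist_force: [0.4, -0.0, 2.9]
width: 0.646
```

```bash
python3 go.py -175 33 42; python3 - <<'E'
from plant import *
import cv2,numpy as np
for c in ["side"]:
    im=read_camera(c)[:,:,::-1]; cv2.imwrite(f"pics/{c}2b.png",cv2.resize(im[90:290,180:420],None,fx=3,fy=3,interpolation=cv2.INTER_CUBIC))
E
```

```text
t 4.5 tcp chute mm [-175.5   32.2   52.3] F [ 0.4 -0.   2.9] w 0.65 q [-0.34 -0.02  1.88  0.    1.28 -0.6 ]
dp [-0.03 -0.02  0.41] rot [ 0.   -0.01  0.01]
```

View pics/side2b.png

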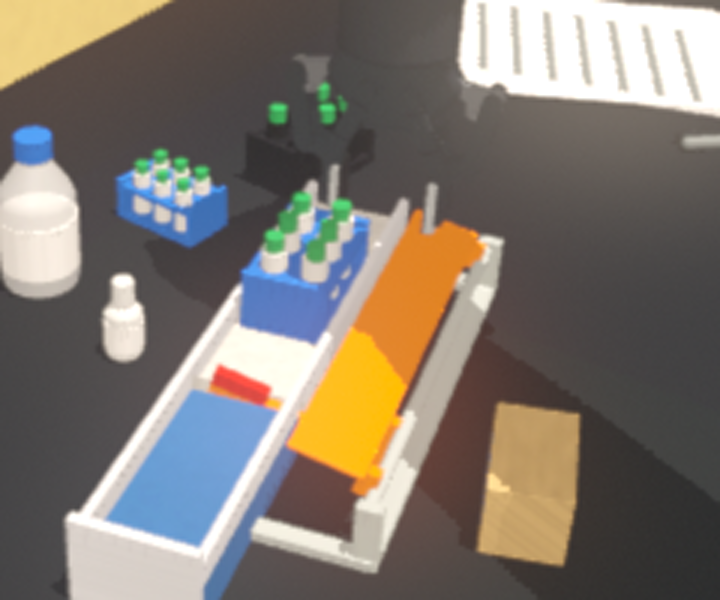

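Call:
{"op": "send_rows", "data": {"targets": [{"dp":[0,0,0.15],"delta_rot":[0,0,0],"hand":0.65},{"dp":[0,0,0.3],"delta_rot":[0,0,0],"hand":0.65},{"dp":[0,0,0.3],"delta_rot":[0,0,0],"hand":0.65}]}}

```text
time_s: 4.85
tcp_pos: [0.5366, -0.1634, 0.0455]
ee_rot: [3.115, 0.408, 0.002]
wrist_force: [3.7, 0.4, 5.7]
width: 0.646
```

```bash
python3 go.py -175 33 42; python3 - <<'E'
from plant import *
import cv2,numpy as np
for c in ["side"]:
    im=read_camera(c)[:,:,::-1]; cv2.imwrite(f"pics/{c}3b.png",cv2.resize(im[90:290,180:420],None,fx=3,fy=3,interpolation=cv2.INTER_CUBIC))
E
```

```text
t 4.85 tcp chute mm [-175.7   31.8   45.5] F [3.7 0.4 5.7] w 0.65 q [-0.34 -0.02  1.89  0.    1.27 -0.6 ]
dp [-0.05 -0.03  0.14] rot [ 0.03 -0.07  0.  ]
```

View pics/side3b.png

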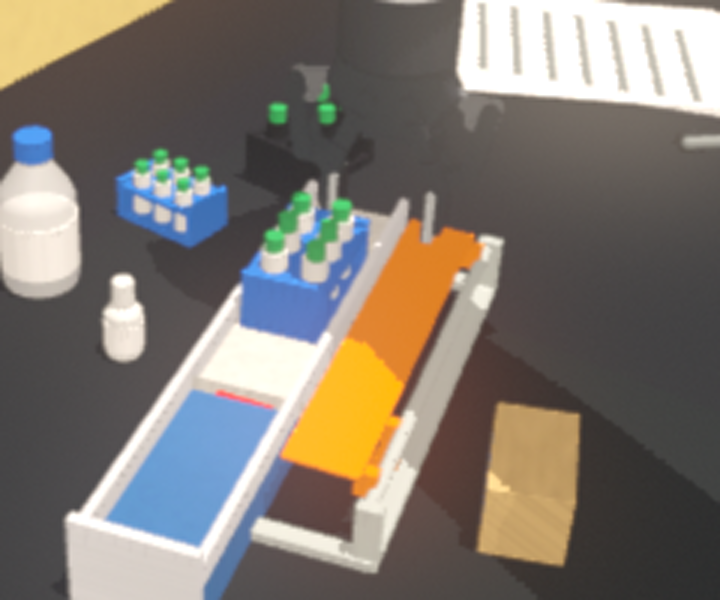

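Call:
{"op": "send_rows", "data": {"targets": [{"dp":[0,0,0.1],"delta_rot":[0,0,0],"hand":0.65},{"dp":[0,0,0.2],"delta_rot":[0,0,0],"hand":0.65},{"dp":[0,0,0.2],"delta_rot":[0,0,0],"hand":0.65},{"dp":[0,0,0.2],"delta_rot":[0,0,0],"hand":0.65}]}}

```text
time_s: 5.3
tcp_pos: [0.5374, -0.1635, 0.0428]
ee_rot: [3.114, 0.408, 0.005]
wrist_force: [-1.4, 5.2, 26.1]
width: 0.649
```

```bash
python3 go.py -175 33 42; python3 - <<'E'
from plant import *
import cv2,numpy as np
for c in ["side"]:
    im=read_camera(c)[:,:,::-1]; cv2.imwrite(f"pics/{c}4b.png",cv2.resize(im[90:290,180:420],None,fx=3,fy=3,interpolation=cv2.INTER_CUBIC))
E
```

```text
t 5.3 tcp chute mm [-176.    31.1   42.8] F [-1.4  5.2 26.1] w 0.65 q [-0.34 -0.01  1.89  0.    1.26 -0.6 ]
dp [-0.08 -0.04  0.03] rot [ 0.07 -0.17 -0.  ]
```

View pics/side4b.png

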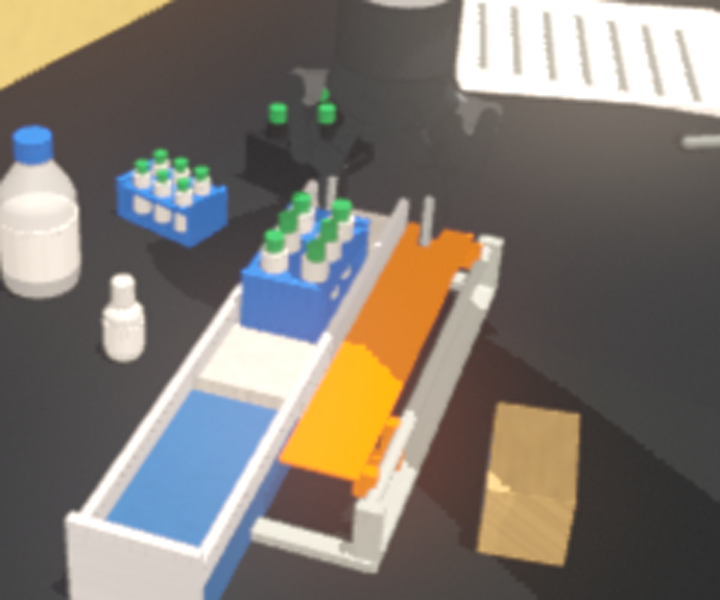

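Call:
{"op": "send_rows", "data": {"targets": [{"dp":[0,-0.05,-0.05],"delta_rot":[0,0,0],"hand":0.65},{"dp":[0,-0.2,-0.05],"delta_rot":[0,0,0],"hand":0.65},{"dp":[0,-0.4,-0.05],"delta_rot":[0,0,0],"hand":0.65},{"dp":[0,-0.6,-0.05],"delta_rot":[0,0,0],"hand":0.65},{"dp":[0,-0.8,-0.05],"delta_rot":[0,0,0],"hand":0.65},{"dp":[0,-1.0,-0.05],"delta_rot":[0,0,0],"hand":0.65},{"dp":[0,-1.2,-0.05],"delta_rot":[0,0,0],"hand":0.65},{"dp":[0,-1.4,-0.05],"delta_rot":[0,0,0],"hand":0.65},{"dp":[0,-1.6,-0.05],"delta_rot":[0,0,0],"hand":0.65}]}}

```text
time_s: 6.25
tcp_pos: [0.5271, -0.1262, 0.0435]
ee_rot: [3.111, 0.408, 0.005]
wrist_force: [3.3, -11.2, 15.1]
width: 0.645
```

```bash
python3 go.py 27 33 42; python3 - <<'E'
from plant import *
import cv2,numpy as np
for c in ["side","wrist"]:
    im=read_camera(c)[:,:,::-1]
    if c=="side": im=cv2.resize(im[90:290,180:420],None,fx=3,fy=3,interpolation=cv2.INTER_CUBIC)
    cv2.imwrite(f"pics/{c}5b.png",im)
E
```

```text
t 6.25 tcp chute mm [-137.3   31.5   43.5] F [  3.3 -11.2  15.1] w 0.64 q [-0.28 -0.06  1.93 -0.    1.26 -0.54]
dp [-0.06 -6.57  0.03] rot [ 0.25 -0.15  0.01]
```

View pics/side5b.png

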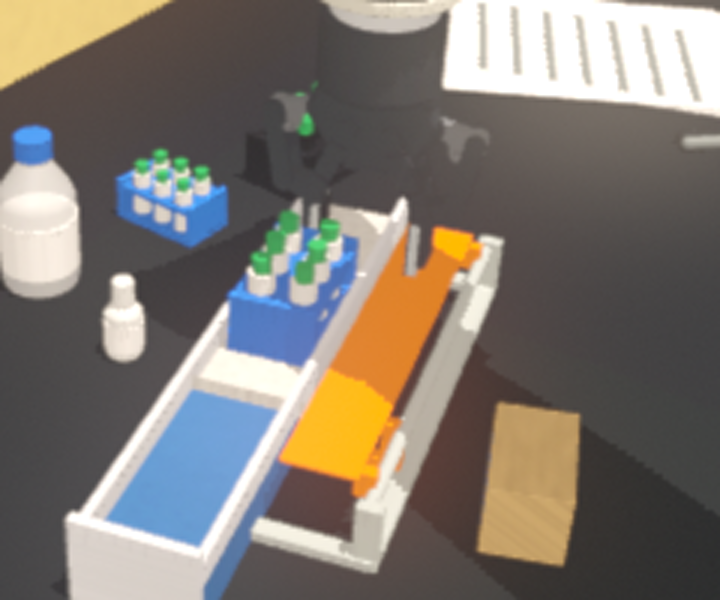

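View pics/wrist5b.png

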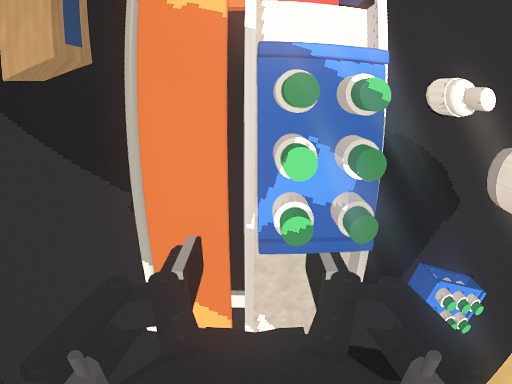

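Call:
{"op": "send_rows", "data": {"targets": [{"dp":[0,-0.2,0],"delta_rot":[0,0,0],"hand":0.65},{"dp":[0,-0.4,0],"delta_rot":[0,0,0],"hand":0.65},{"dp":[0,-0.6,0],"delta_rot":[0,0,0],"hand":0.65},{"dp":[0,-0.8,0],"delta_rot":[0,0,0],"hand":0.65},{"dp":[0,-1.0,0],"delta_rot":[0,0,0],"hand":0.65},{"dp":[0,-1.2,0],"delta_rot":[0,0,0],"hand":0.65},{"dp":[0,-1.4,0],"delta_rot":[0,0,0],"hand":0.65},{"dp":[0,-1.6,0],"delta_rot":[0,0,0],"hand":0.65},{"dp":[0,-1.8,0],"delta_rot":[0,0,0],"hand":0.65},{"dp":[0,-2.0,0],"delta_rot":[0,0,0],"hand":0.65},{"dp":[0,-2.2,0],"delta_rot":[0,0,0],"hand":0.65},{"dp":[0,-2.4,0],"delta_rot":[0,0,0],"hand":0.65}]}}

```text
time_s: 7.55
tcp_pos: [0.5119, -0.0682, 0.0436]
ee_rot: [3.111, 0.408, 0.006]
wrist_force: [3.9, -12.1, 16.1]
width: 0.65
```

```bash
python3 go.py 27 33 42; python3 - <<'E'
from plant import *
import cv2,numpy as np
for c in ["side"]:
    im=read_camera(c)[:,:,::-1]
    if c=="side": im=cv2.resize(im[90:290,180:420],None,fx=3,fy=3,interpolation=cv2.INTER_CUBIC)
    cv2.imwrite(f"pics/{c}6b.png",im)
E
```

```text
t 7.55 tcp chute mm [-77.3  31.3  43.6] F [  3.9 -12.1  16.1] w 0.65 q [-0.18 -0.12  1.99 -0.    1.27 -0.44]
dp [-0.07 -4.17  0.04] rot [ 0.26 -0.18  0.  ]
```

View pics/side6b.png

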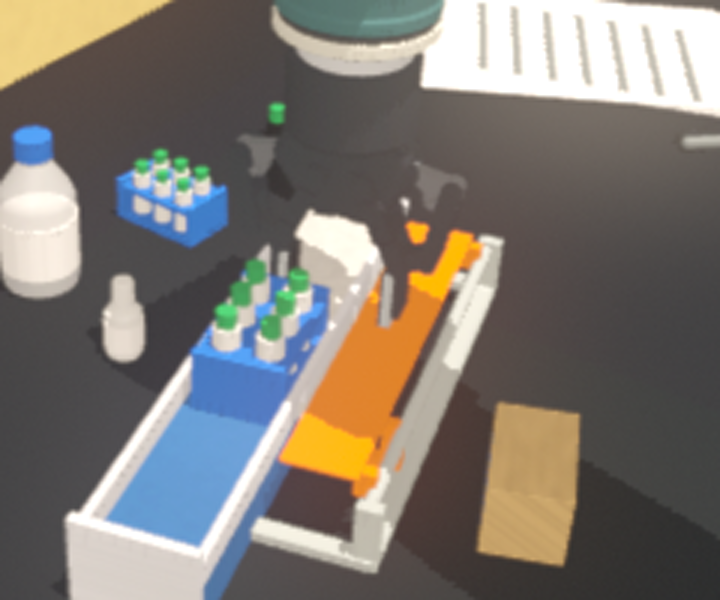

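Call:
{"op": "send_rows", "data": {"targets": [{"dp":[0,-0.2,0],"delta_rot":[0,0,0],"hand":0.65},{"dp":[0,-0.4,0],"delta_rot":[0,0,0],"hand":0.65},{"dp":[0,-0.6,0],"delta_rot":[0,0,0],"hand":0.65},{"dp":[0,-0.8,0],"delta_rot":[0,0,0],"hand":0.65},{"dp":[0,-1.0,0],"delta_rot":[0,0,0],"hand":0.65},{"dp":[0,-1.2,0],"delta_rot":[0,0,0],"hand":0.65},{"dp":[0,-1.4,0],"delta_rot":[0,0,0],"hand":0.65},{"dp":[0,-1.6,0],"delta_rot":[0,0,0],"hand":0.65},{"dp":[0,-1.8,0],"delta_rot":[0,0,0],"hand":0.65},{"dp":[0,-2.0,0],"delta_rot":[0,0,0],"hand":0.65},{"dp":[0,-2.2,0],"delta_rot":[0,0,0],"hand":0.65},{"dp":[0,-2.4,0],"delta_rot":[0,0,0],"hand":0.65}]}}

```text
time_s: 8.8
tcp_pos: [0.4965, -0.0101, 0.0436]
ee_rot: [3.111, 0.408, 0.006]
wrist_force: [3.3, -13.4, 18.0]
width: 0.65
```

```bash
python3 go.py 27 33 42
```

```text
t 8.8 tcp chute mm [-17.3  31.1  43.6] F [  3.3 -13.4  18. ] w 0.65 q [-0.07 -0.16  2.03 -0.    1.27 -0.33]
dp [-0.07 -1.77  0.06] rot [ 0.25 -0.19  0.01]
```

Call:
{"op": "send_rows", "data": {"targets": [{"dp":[0,-0.2,0],"delta_rot":[0,0,0],"hand":0.65},{"dp":[0,-0.4,0],"delta_rot":[0,0,0],"hand":0.65},{"dp":[0,-0.6,0],"delta_rot":[0,0,0],"hand":0.65},{"dp":[0,-0.8,0],"delta_rot":[0,0,0],"hand":0.65},{"dp":[0,-1.0,0],"delta_rot":[0,0,0],"hand":0.65},{"dp":[0,-1.2,0],"delta_rot":[0,0,0],"hand":0.65},{"dp":[0,-1.35,0],"delta_rot":[0,0,0],"hand":0.65},{"dp":[0,-1.5,0],"delta_rot":[0,0,0],"hand":0.65},{"dp":[0,-1.6,0],"delta_rot":[0,0,0],"hand":0.65},{"dp":[0,-1.65,0],"delta_rot":[0,0,0],"hand":0.65},{"dp":[0,-1.65,0],"delta_rot":[0,0,0],"hand":0.65}]}}

```text
time_s: 9.9
tcp_pos: [0.4859, 0.0301, 0.0436]
ee_rot: [3.112, 0.408, 0.006]
wrist_force: [3.0, -9.5, 19.2]
width: 0.646
```

```bash
python3 go.py 27 33 42; python3 - <<'E'
from plant import *
import cv2,numpy as np
for c in ["side","top","wrist"]:
    im=read_camera(c)[:,:,::-1]
    if c!="wrist": im=cv2.resize(im[110:310,130:370],None,fx=3,fy=3,interpolation=cv2.INTER_CUBIC)
    cv2.imwrite(f"pics/{c}7b.png",im)
E
```

```text
t 9.9 tcp chute mm [24.3 31.1 43.6] F [ 3.  -9.5 19.2] w 0.65 q [ 0.01 -0.19  2.05 -0.    1.28 -0.25]
dp [-0.08 -0.11  0.06] rot [ 0.19 -0.19  0.01]
```

View pics/side7b.png

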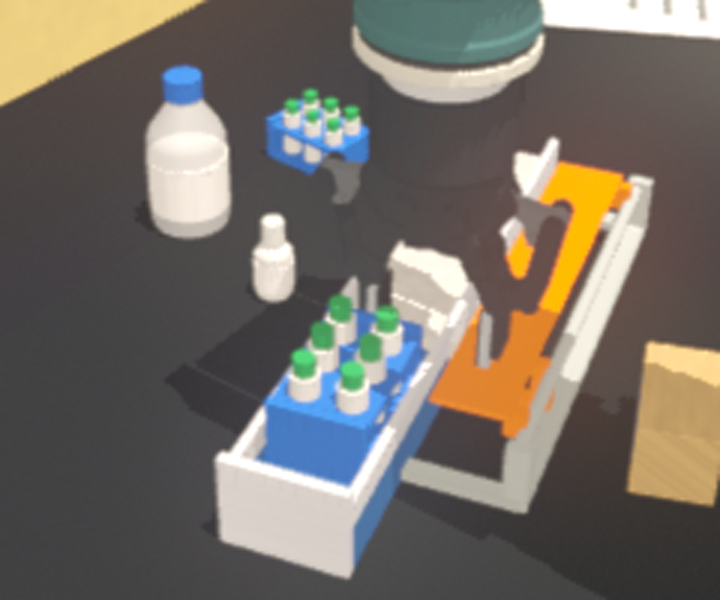

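View pics/wrist7b.png

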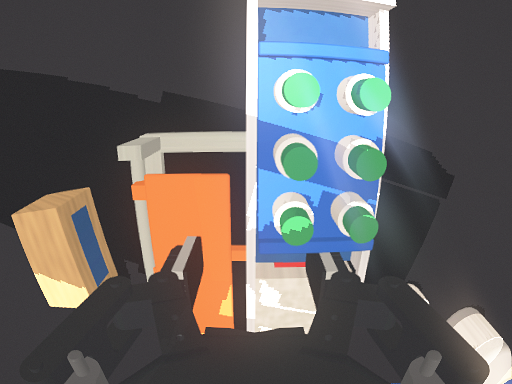

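```bash
python3 - <<'E'
from chk import *
print(wray((260,250),.07),wray((374,246),.07),"front",wray((260,52),.07),wray((386,55),.07),"end",wray((259,10),.055), wray((290,265),.03))
E
```

```text
[36.74354905 28.81014003 70.        ] [ 37.06238465 -25.32543104  70.        ] front [120.56965949  29.17821459  70.        ] [123.15619646 -22.91004765  70.        ] end [142.80234764  29.23456567  55.        ] [ 3.74834522  9.02312452 30.        ]
```

The rack is fully past the gate, with its rear at about +37 mm and its centre at about +81 mm. I'll back off slightly and then lift straight up.

Call:
{"op": "send_rows", "data": {"targets": [{"dp":[0,0.1,0],"delta_rot":[0,0,0],"hand":0.65},{"dp":[0,0.22,0],"delta_rot":[0,0,0],"hand":0.65},{"dp":[0,0.22,-0.2],"delta_rot":[0,0,0],"hand":0.65},{"dp":[0,0.22,-0.5],"delta_rot":[0,0,0],"hand":0.65},{"dp":[0,0.22,-1.0],"delta_rot":[0,0,0],"hand":0.65},{"dp":[0,0.22,-1.8],"delta_rot":[0,0,0],"hand":0.65},{"dp":[0,0.22,-2.8],"delta_rot":[0,0,0],"hand":0.65},{"dp":[0,0.22,-4],"delta_rot":[0,0,0],"hand":0.65},{"dp":[0,0.22,-5],"delta_rot":[0,0,0],"hand":0.65},{"dp":[0,0.22,-5],"delta_rot":[0,0,0],"hand":0.65},{"dp":[0,0.22,-5],"delta_rot":[0,0,0],"hand":0.65}]}}

```text
time_s: 11.15
tcp_pos: [0.4858, 0.0257, 0.1669]
ee_rot: [3.115, 0.408, 0.002]
wrist_force: [0.2, -1.2, -0.2]
width: 0.653
```

```bash
python3 go.py 27 33 42; python3 - <<'E'
from plant import *
import cv2,numpy as np
for c in ["side","wrist"]:
    im=read_camera(c)[:,:,::-1]
    if c!="wrist": im=cv2.resize(im[110:310,130:370],None,fx=3,fy=3,interpolation=cv2.INTER_CUBIC)
    cv2.imwrite(f"pics/{c}8b.png",im)
E
```

```text
t 11.15 tcp chute mm [ 20.1  32.3 166.9] F [ 0.2 -1.2 -0.2] w 0.65 q [ 0.   -0.28  1.92 -0.    1.5  -0.26]
dp [-0.03 -0.28  5.  ] rot [ 0.02 -0.06  0.  ]
```

View pics/side8b.png

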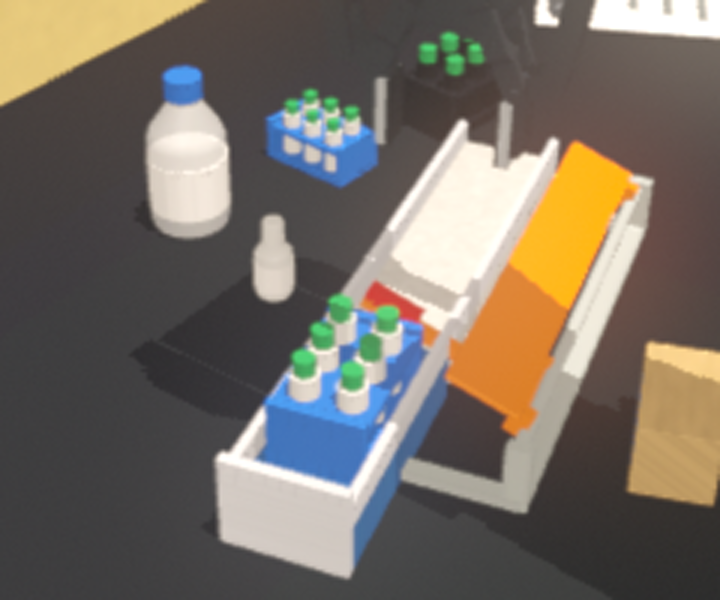

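View pics/wrist8b.png

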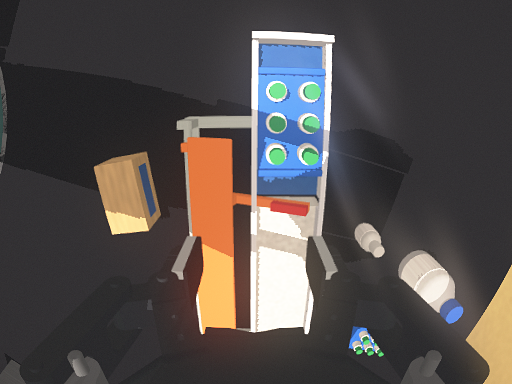

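The gate has sprung up shut behind the rack. The rack sits flat on the blue deck, and the gripper is clear of everything. I'm handing in.

```bash
python3 -c "
from plant import *
print(finish_job())"
```

```text
the job is handed in; nothing more can be done
None
```

I pushed the rack past the gate and the gate sprang up shut behind it. The job is handed in, at about 11.3 s of the 40 s allowed; no verdict was reported.

**How it was done:** With the jaws about 55 mm apart across the chute, one fingertip pressed the pedal down to its stop. The other finger pushed the larger blue rack along the deck. Once the rack was through, I backed off about 4 mm and lifted straight up.

**Last checks:**
- **Rack:** Before release, its rear face was about 37 mm past the gate line and its centre about 81 mm past. After release it still looked flat and straight between the walls.
- **Gate:** No red showed above the deck in the pictures taken before and during the push, until the blade's top came into view in its slot behind the rack. After release the red blade stood up behind the rack. I judged this from the pictures and did not measure the joint angle.
- **Bystanders:** The vial, sanitiser and carton look unmoved in the pictures, and so do the look-alike racks. I did not measure them again.
- **Gripper:** It ended well above everything, with about 1 N at the wrist, the same as sensor noise.

**What disagreed:**
- **Chute fit:** My fit from the top camera was off sideways by about 2–3 mm, and I allowed for that when placing the fingers.
- **Pedal force:** It read 26 N when the pedal reached its stop. I eased it to about 15–19 N for the push.

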